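# Load a specimen jar through the sprung flap of the intake bay

### The job

Stand the blue-lidded specimen jar on the bare loading plate in front of the intake bay's closed orange flap, then slide it upright through the flap (do not lift it over the walls) and on down the lane until it meets the hidden spring buffer; press it there gently but definitely, about 8 N for half a second and never more than 15 N. Then take the gripper out so that the flap shuts behind the jar, and leave the other jar, the wire spool and the battery alone.

Things in the scene. Friction and masses are not known exactly. Their poses are not given: they have to be found in the camera images.
- jar: The jar to load: round clear plastic specimen jar, 50 mm diameter, 55 mm high, about 0.13 to 0.25 kg, with a BLUE screw lid (51 mm diameter, the top 14 mm) and a white label band. Origin: centre of its underside; z up.
- bay: The intake bay, fixed to the bench. Origin: on the bench (z = 0) under the middle of the doorway; its x axis runs through the doorway into the lane (pushing direction), y left of that, z up. Steel floor plate, top at z = 6 mm, x -120 to 190, y -55 to 55 mm. Blue door posts at x -8 to 0 mm, 62 mm high; doorway from y = -30 to 34 mm.
- plate (a point): Middle of the bare loading plate before the doorway: on its top face, at bay x = -65, y = 2, z = 6 mm. The loading plate runs from bay x = -120 to -8 mm, 110 mm wide, level with the lane floor. Axes as the bay's.
- lane (a point): Point on the lane floor behind the flap, at bay x = 90, y = 2, z = 6 mm. White lane walls 58 mm high (top above the bench), from bay x = 0 to 190 mm; clear lane from y = -30 to 36 mm, open above from x = 0 to 112 mm, under the hood beyond. Axes as the bay's.
- flap (a joint): Orange flap closing the doorway, 56 mm wide, 46 high, 4 thick; upright hinge at bay x = 0, y = 32 mm, free edge at y = -26 when shut. Value in rad: 0 shut, up to 1.5 as it swings inwards (bay +x). A light spring (0.02 N m shut, 0.11 wide open: 1 to 4 N on the jar) shuts it by itself once jar and fingers are out of its sweep, which reaches 58 mm behind the doorway.
- hood: White hood over the lane's inner end, bay x 112 to 192 mm, roof 68 to 74 mm above the bench. Origin: on the bench under its front edge (bay x = 112, y = 0), axes as the bay's. Inside it a flat rubber spring buffer across the lane; relaxed face at bay x = 116 to 142 mm, different each time, unseen and unmeasured: find it by feel. It yields 1 mm per 2.5 N, damped, and eases back.
- other_jar: Bystander: the same jar with a YELLOW lid. Origin: centre of its underside. Either jar may stand on either place.
- spool: Bystander: small copper wire spool with white flanges, standing on end, 44 mm diameter, 38 mm high. Origin: centre of its underside.
- cell: Bystander: green battery cell with a copper-coloured top band, standing upright, 26 mm diameter, 49 mm high. Origin: centre of its underside.
Mind the look-alikes: they are no part of the job. Leave any black, brown or turquoise look-alike of the jar alone.

How it is judged:
By the outcome, as a careful person would: the job done as asked, in the order asked, and still so for the second after the job is handed in, with the robot touching nothing.
It also fails if it takes over 72 s, if anything falls off the work surface, if the arm or the gripper's body presses on something with over 40 N, if the wrist force passes 120 N, or if a joint passes its speed limit or range.

### The arm

A 7-joint arm with a two-finger parallel gripper is mounted at the origin on the work surface. World frame = base frame: x ahead of the robot, y to its left, z up, the work surface at z = 0. Lengths are in m, angles in rad, forces in N, time in s.
With the tool pointing down it reaches from about 0.35 to 0.775 m from the base axis. Payload 3.1 kg.
Tool frame: the origin (TCP) lies at the very end of the fingers, on their centre line; the grasp point (between the pads) lies 19 mm behind it; z points along the fingers, y is the direction in which the jaws open and shut (so a half turn about z gives the same grasp; the last joint's range is limited). The gripper opens to 85 mm and grips with 20 to 120 N. Pads are 22 mm wide; open, the fingers measure 114 mm over their backs; the gripper's body (76 mm by 85 mm) begins 54 mm behind the grasp point. The pads swing forward as they close: fully open they stand 13 mm farther back than shut.
Start: joints at [-1.356, 0.311, 0.014, 1.512, -0.004, 1.319, -0.027], TCP at [0.14, 0.532, 0.231] pointing down, gripper open.
Joint ranges: [-2.7, 2.7], [-0.3, 1.91], [-1.27, 1.3], [0.12, 2.57], [-1.44, 4.58], [0.2, 2.03], [-3.05, 3.05]. Speed limits (rad/s): [2.79, 2.79, 3.14, 3.14, 3.14, 3.14, 3.14].

### API

Orientations are given as [roll, pitch, yaw] about the fixed x, y, z axes, in that order (R = Rz(yaw) Ry(pitch) Rx(roll)).
In Python, from station import robot gives the robot as it stands.
- The arm moves only by the tool move_arm, never from a script. Its argument "moves" is one flat list of numbers, 4 for each row, row after row: the shift along the world's x, y, z in m, then the turn about the world's z in rad. A call has 1 to 8 rows; each row is the pose to reach, as a shift and turn from the pose commanded when the call began; what a row does not reach only later rows make up. A row lasts 1/8 s, in which the tool goes at most 62.5 mm and 10.7 degrees, less where a joint would pass 70% of its speed; a pose out of reach is approached as far as the arm can. A call with a gripper value outside its range is refused whole. "grip" is the opening, from 0 (shut) to 1 (fully open), set as the call begins (left out, the last holds). The fingers move at their own pace and stop on an object; the grip force is fixed at half the most. Time passes only in rows, so rows that repeat a pose let the fingers close. It gives the time, the measured TCP pose, the force and the opening at its end, in the units of the state.
- robot.observe(): the state, without advancing time (a new reading comes with each control period).
- robot.capture(name): name is "side" or "top" or "wrist"; returns a dict with "img" (384x512x3 uint8, red, green, blue), "fx", "fy", "cx", "cy" (pixels), "R" (3x3) and "t" (3): a world point X has camera coordinates R X + t; the wrist camera has in their place "tool_from_camera" (4x4, takes a point from camera to tool coordinates, whose origin is the TCP and whose axes are the flange's). Camera axes: x right, y down, z forward; pixel columns grow to the right and rows downward; lengths in m; the calibration is good to about 2 mm. The wrist camera is an equidistant fisheye: a pixel r from the principal point sees the ray r / f radians off the axis. A picture is of the moment at which its call begins: read the wrist's pose just before it. There is no depth.
- robot.sign_off(): hands the job in, once; it reports no verdict.
Trained networks look in a picture, given as the dict that the camera call returned (one of the last four; its "shot" number tells which), for a name from the list of things; names that differ only in an ending like _2 or _b are one class to them, and where a whole thing is asked for, a point or a joint stands for the part that bears it (a point fixed in the world has none). Each returns a list of dicts, best first, with "conf" (0 to 1); they miss things now and then, are a little off and sometimes report something else, mostly with a low value. They report only what shows in the picture. A call takes as long as a camera call. They do not tell look-alikes from the thing itself.
- robot.spot_in(picture, target): "box" ([left, top, right, bottom] in pixels, round what is visible of it).
The state is a dict: "time_s": time; "joint_pos": joint angles; "qd": joint speeds; "joint_efforts": joint torques, N m; "position": TCP position; "orientation": TCP orientation; "wrist_force": force on the tool from outside, world axes, zero at the start; "ft_torque": the same for the moment, N m; "gripper_width": finger opening in m.
Only numpy, scipy, OpenCV 4.12 (cv2) and the standard library are available. Lean on these libraries where they do the work, as an engineer would, in place of code of your own. Each camera call takes 0.05 s, during which the arm holds its last target.

## Working session

There is one attempt and no reset: what is moved stays moved. The work goes in short steps, Python scripts to look and compute and a tool call to move; the robot and the scene stay as the last step left them, time stands still between calls to the robot, and variables do not carry over. Pictures are saved under pics/ and viewed, and the job is handed in when it is done.

Besides the shell and the picture viewer there is one more tool, called as name(argument=value, ...) on one line, values as JSON. move_arm: Moves the arm, as the interface text tells. Its arguments: {"type":"object","properties":{"moves":{"type":"array"},"grip":{"type":"number"}},"required":["moves"]}

```bash
mkdir -p pics; ls; cat > h.py <<'E'
import numpy as np, cv2
from station import robot
def save(c,n,s=1.5):
    im=cv2.cvtColor(c["img"],cv2.COLOR_RGB2BGR)
    cv2.imwrite("pics/"+n+".png",cv2.resize(im,None,fx=s,fy=s))
def onplane(c,u,v,z):
    R=np.array(c["R"]);t=np.array(c["t"]);C=-R.T@t
    d=R.T@np.array([(u-c["cx"])/c["fx"],(v-c["cy"])/c["fy"],1]);return C+d*(z-C[2])/d[2]
def proj(c,X):
    p=np.array(c["R"])@np.array(X)+np.array(c["t"]);return c["fx"]*p[0]/p[2]+c["cx"],c["fy"]*p[1]/p[2]+c["cy"]
E
python3 - <<'E'
from h import *
s=robot.observe();print(s)
for n in("top","side"):
    c=robot.capture(n);save(c,n+"0")
    print(n,c["fx"],c["cx"],c["cy"],np.round(-np.array(c["R"]).T@c["t"],3))
    for t in("jar","other_jar","bay","flap","hood","spool","cell"):
        print(t,[(np.round(d["box"]).tolist(),round(d["conf"],2)) for d in robot.spot_in(c,t)])
E
```

```text
pics
{'time_s': 0.0, 'joint_pos': array([-1.35572466,  0.31171806,  0.01395452,  1.51305838, -0.00438543,
        1.31920268, -0.02719101]), 'qd': array([-6.43214270e-04,  3.80131104e-04,  1.57067646e-03,  6.54022894e-04,
       -9.84732010e-05,  2.35154561e-04,  8.72521562e-04]), 'joint_efforts': array([ 2.21903506e-04, -3.79919636e+01,  1.45986015e-01, -2.30580872e+01,
        1.21837301e-02,  1.34186569e-02, -8.54069157e-06]), 'position': array([0.13946628, 0.5312669 , 0.23022464]), 'orientation': array([-3.13923880e+00,  9.88960562e-05,  2.88494619e+00]), 'wrist_force': array([0.39253836, 0.27486838, 0.22853686]), 'ft_torque': array([-0.00022266, -0.00065282,  0.01354747]), 'gripper_width': 0.08538183390450942}
top 473.23930460044966 252.75929988361986 192.1396737611352 [0.364 0.152 0.869]
jar [([198.0, 258.0, 231.0, 290.0], 0.86), ([133.0, 183.0, 167.0, 214.0], 0.65), ([306.0, 98.0, 331.0, 131.0], 0.59), ([143.0, 235.0, 180.0, 268.0], 0.58), ([96.0, 229.0, 132.0, 258.0], 0.55)]
other_jar [([159.0, 132.0, 188.0, 166.0], 0.72), ([317.0, 157.0, 332.0, 187.0], 0.66)]
bay [([255.0, 134.0, 443.0, 243.0], 0.96)]
flap [([253.0, 142.0, 442.0, 240.0], 0.4)]
hood []
spool [([305.0, 100.0, 329.0, 131.0], 0.71)]
cell [([362.0, 124.0, 382.0, 144.0], 0.67)]
side 361.0690776376287 253.88633370904745 189.19246883810564 [0.361 0.667 0.435]
jar [([247.0, 291.0, 290.0, 350.0], 0.87), ([314.0, 214.0, 350.0, 263.0], 0.86), ([280.0, 247.0, 311.0, 300.0], 0.77), ([213.0, 247.0, 246.0, 301.0], 0.57)]
other_jar [([166.0, 217.0, 201.0, 265.0], 0.62)]
bay [([211.0, 108.0, 333.0, 213.0], 0.76)]
flap [([254.0, 148.0, 275.0, 176.0], 0.88)]
hood [([275.0, 111.0, 333.0, 161.0], 0.89)]
spool [([205.0, 149.0, 223.0, 172.0], 0.84)]
cell [([241.0, 133.0, 250.0, 150.0], 0.54)]
```

View pics/top0.png

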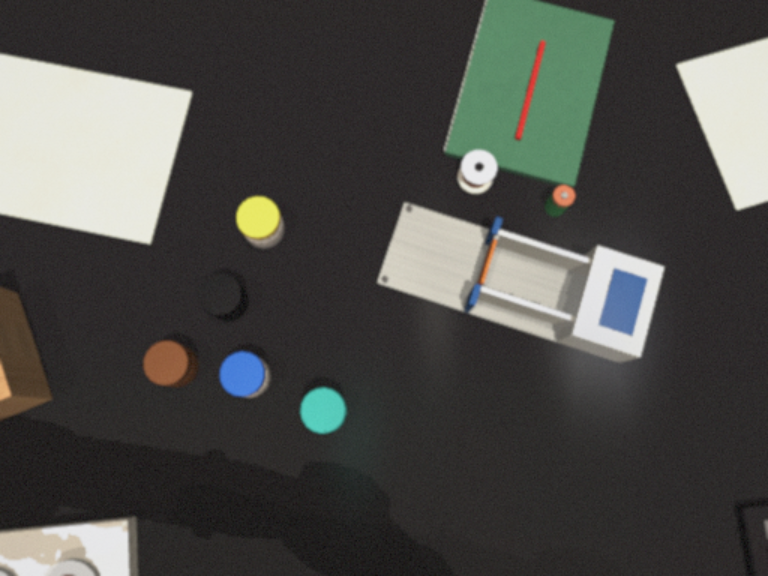

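View pics/side0.png

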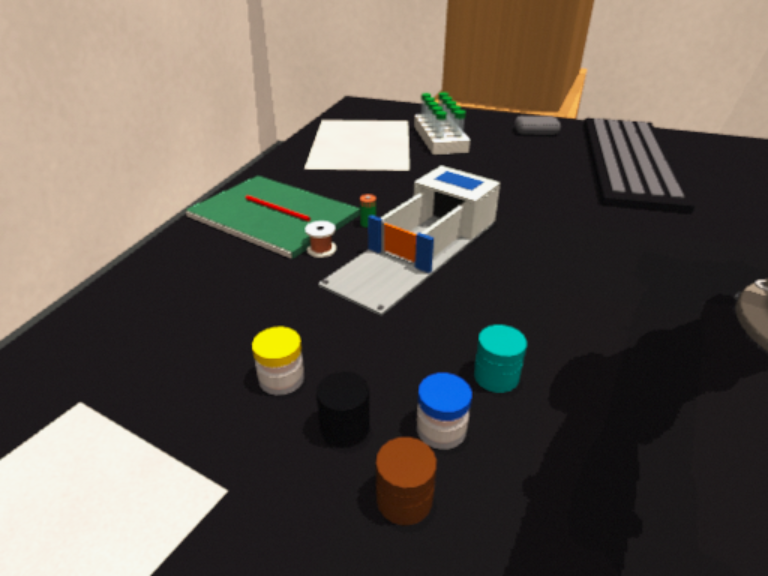

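The top view (1.5x) shows the blue lid at (242,374), with black (222,295), brown (168,362) and turquoise (323,410) look-alikes around it. The bay's plate is at about (430,250), the flap at (488,262), the spool at (478,168) and the cell at (563,196). Next I'll measure these.

```bash
python3 - <<'E'
from h import *
c=robot.capture("top")
import pickle;pickle.dump(c,open("top.pkl","wb"))
pickle.dump(robot.capture("side"),open("side.pkl","wb"))
im=cv2.cvtColor(c["img"],cv2.COLOR_RGB2BGR)
cv2.imwrite("pics/bay.png",cv2.resize(im[125:250,245:450],None,fx=3.9,fy=3.9,interpolation=cv2.INTER_CUBIC))
hsv=cv2.cvtColor(c["img"],cv2.COLOR_RGB2HSV)
def ell(lo,hi,box):
    m=cv2.inRange(hsv,lo,hi);k=np.zeros_like(m);l,t,r,b=box;k[t:b,l:r]=m[t:b,l:r]
    cs=max(cv2.findContours(k,0,1)[0],key=cv2.contourArea)
    return cv2.minEnclosingCircle(cs),cv2.fitEllipse(cs)
for n,a in dict(blue=((100,120,60),(125,255,255),(140,225,185,275)),yellow=((22,100,60),(35,255,255),(150,125,195,170)),turq=((75,100,60),(95,255,255),(190,250,240,300)),brown=((3,80,40),(18,255,255),(90,222,135,262))).items():
    ci,e=ell(*a);print(n,np.round(e[0],1),np.round(e[1],1),np.round(onplane(c,*e[0],.055),4), np.round(ci[0],1))
for n,u in dict(black=(148,196),).items(): print(n,onplane(c,*u,.055))
print("spool",onplane(c,479/1.5,166/1.5,.038),"cell",onplane(c,564/1.5,195/1.5,.049))
E
```

```text
blue [160.5 248.6] [29.1 30.9] [0.4196 0.3049 0.055 ] [160.6 248.8]
yellow [171.5 144.2] [28.7 29.8] [0.6051 0.2928 0.055 ] [171.8 144.5]
turq [215.  273.1] [31.  31.4] [0.3787 0.2109 0.055 ] [215.  273.1]
brown [112.9 242.3] [31.  37.2] [0.4302 0.3869 0.055 ] [113.2 242.8]
black [0.51101788 0.33039692 0.055     ]
spool [0.6762327  0.02472278 0.038     ] cell [ 0.63585022 -0.07562571  0.049     ]
```

View pics/bay.png

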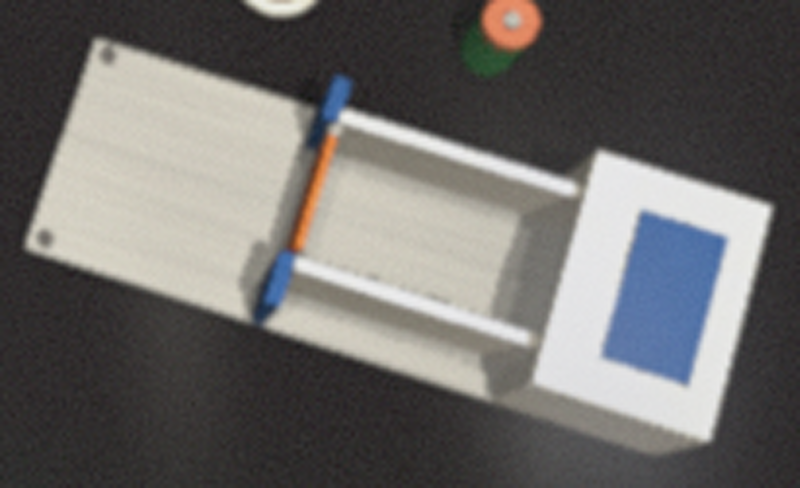

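```bash
python3 - <<'E'
from h import *
import pickle
from scipy.optimize import least_squares
c=pickle.load(open("top.pkl","rb"))
px=lambda x,y:(245+x/3.9-0.4,125+y/3.9-0.4)
pts=[((97,38),(-.120,.055,.006)),((25,248),(-.120,-.055,.006)),
 ((598,150),(.112,None,.074)),((533,383),(.112,None,.074)),((773,207),(.192,None,.074)),((712,440),(.192,None,.074)),
 ((333,132),(0,.032,.05)),((300,255),(0,-.026,.05))]
for p,b in pts: print(b,np.round(onplane(c,*px(*p),b[2]),4))
def w(q,b): 
    C,S=np.cos(q[2]),np.sin(q[2]); return (q[0]+C*b[0]-S*b[1],q[1]+S*b[0]+C*b[1],b[2])
def f(q):
    r=[]
    for i,(p,b) in enumerate(pts):
        b=list(b)
        if b[1] is None: b[1]=q[3] if i%2==0 else q[4]
        a=onplane(c,*px(*p),b[2]); d=np.array(w(q,b))-a; r+=[d[0]*1e3,d[1]*1e3]
    return r
s=least_squares(f,[.55,0,-1.8,.05,-.05],loss="soft_l1");print(s.x,np.round(f(s.x),1))
q=s.x;np.save("bay.npy",q)
# overlay both
for n,cc in(("top",c),("side",pickle.load(open("side.pkl","rb")))):
    im=cv2.resize(cv2.cvtColor(cc["img"],cv2.COLOR_RGB2BGR),None,fx=3,fy=3,interpolation=cv2.INTER_CUBIC)
    def ln(a,b,col): cv2.line(im,*[tuple(int(round(3*v+1)) for v in proj(cc,w(q,k))) for k in(a,b)],col,1)
    for z,L in((.006,[(-.12,.055),(.19,.055),(.19,-.055),(-.12,-.055)]),(.058,[(0,.036),(.112,.036),(.112,-.03),(0,-.03)]),(.05,[(0,.032),(0,-.026)])):
        for i in range(len(L)): ln((*L[i],z),(*L[(i+1)%len(L)],z),(0,0,255))
    im=im[375:750,735:1350] if n=="top" else im[300:660,600:1020]
    cv2.imwrite("pics/ov_%s.png"%n,im)
print("plate",w(q,(-.065,.002,.006)),"lane",w(q,(.09,.002,.006)))
i=np.linalg.inv([[np.cos(q[2]),-np.sin(q[2])],[np.sin(q[2]),np.cos(q[2])]])
print("jar in bay",i@(np.array([.4196,.3049])-q[:2]),"spool",i@(np.array([.676,.0247])-q[:2]),"cell",i@(np.array([.6358,-.0756])-q[:2]))
E
```

```text
(-0.12, 0.055, 0.006) [0.6402 0.1158 0.006 ]
(-0.12, -0.055, 0.006) [0.5356 0.1504 0.006 ]
(0.112, None, 0.074) [ 0.5679 -0.1041  0.074 ]
(0.112, None, 0.074) [ 0.4635 -0.0702  0.074 ]
(0.192, None, 0.074) [ 0.5423 -0.1803  0.074 ]
(0.192, None, 0.074) [ 0.4391 -0.1465  0.074 ]
(0, 0.032, 0.05) [0.5819 0.0095 0.05  ]
(0, -0.026, 0.05) [0.5243 0.026  0.05  ]
[ 0.5506535   0.01901537 -1.88612975  0.05422364 -0.05496458] [-0.1  0.2 -0.1 -0.3 -0.4 -0.2  0.2 -0.2  0.3 -0.  -0.2  0.1 -0.8 -0.4
  1.6  1.1]
plate (np.float64(0.5727135650289905), np.float64(0.08019015034795243), 0.006) lane (np.float64(0.5246428764557947), np.float64(-0.06716726853585815), 0.006)
jar in bay [-0.23114444 -0.21325404] spool [-0.04427848  0.11740305] cell [0.06354339 0.11029157]
```

View pics/ov_top.png

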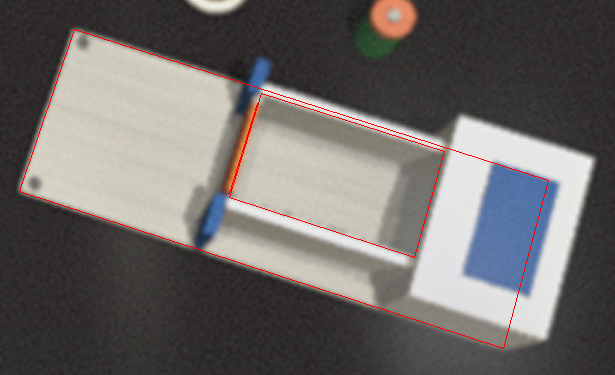

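View pics/ov_side.png

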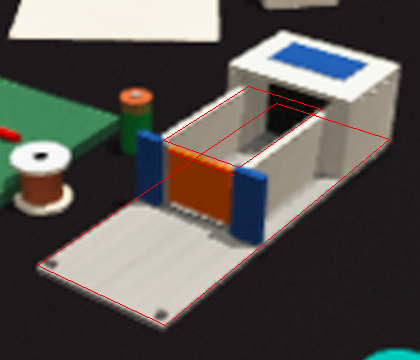

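The bay overlay fits within about 1 mm. I'll keep the jaw axis along bay y for both the grasp and the push: the neighbouring jars leave room, and it needs a single turn of -1.63. First move is over the jar.

move_arm(moves=[0.035,-0.028,0,-0.18,0.07,-0.057,0,-0.36,0.105,-0.085,0,-0.54,0.14,-0.114,0,-0.72,0.175,-0.142,-0.02,-0.9,0.21,-0.17,-0.04,-1.08,0.245,-0.199,-0.06,-1.26,0.28,-0.227,-0.08,-1.44], grip=1)

```text
time_s: 1.9
position: [0.4207, 0.3042, 0.151]
orientation: [3.141, -0.001, 1.439]
wrist_force: [0.4, 1.0, -0.2]
gripper_width: 0.0858
```

move_arm(moves=[0,0,0,-0.1,0,0,0,-0.19,0,0,0,-0.19])

```text
time_s: 2.28
position: [0.4197, 0.305, 0.1513]
orientation: [3.142, 0.0, 1.256]
wrist_force: [0.7, 0.2, 0.1]
gripper_width: 0.0852
```

```bash
python3 - <<'E'
from h import *
s=robot.observe();print(s["time_s"],s["position"],s["orientation"],np.round(s["joint_pos"],2))
c=robot.capture("wrist");save(c,"w1");c=robot.capture("side")
hsv=cv2.cvtColor(c["img"],cv2.COLOR_RGB2HSV);save(c,"s1")
c2=robot.capture("top");save(c2,"t1")
print([(np.round(d["box"]).tolist(),round(d["conf"],2)) for d in robot.spot_in(c,"jar")])
print("expected lid in side",proj(c,(.4196,.3049,.055)),proj(c,(.4196,.3049,0)))
E
```

```text
2.275 [0.41969545 0.30500639 0.15127452] [3.14153892e+00 8.88908294e-05 1.25584849e+00] [-1.02  0.32  0.45  1.73 -0.15  1.12 -0.83]
[([278.0, 245.0, 313.0, 300.0], 0.88), ([214.0, 250.0, 244.0, 299.0], 0.8), ([248.0, 291.0, 291.0, 349.0], 0.76), ([314.0, 213.0, 349.0, 259.0], 0.71)]
expected lid in side (np.float64(296.79543776331155), np.float64(260.6880829188551)) (np.float64(294.273383831103), np.float64(286.2126945623005))
```

View pics/w1.png

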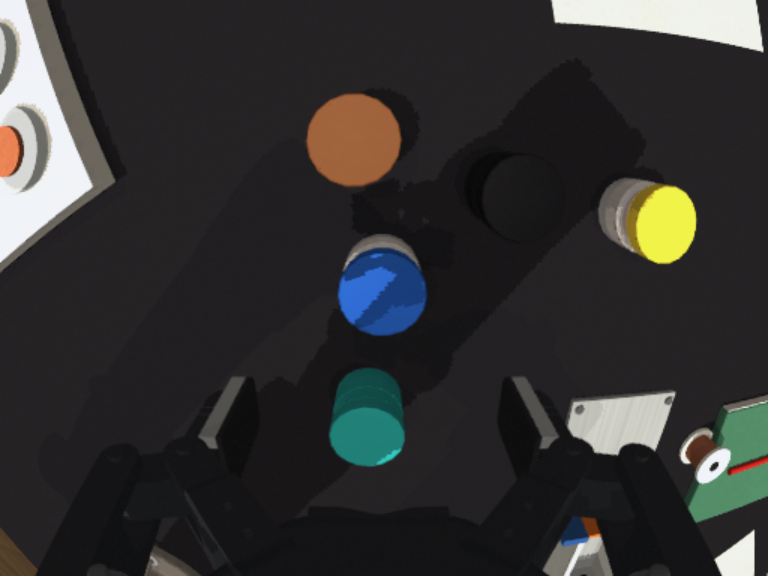

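View pics/s1.png

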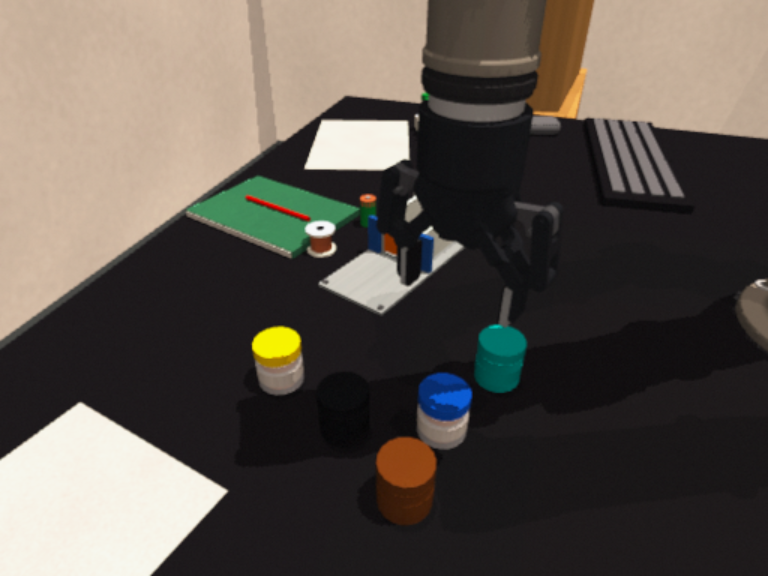

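The wrist view (1.5x) has the blue lid at (382,292), free between the open jaws. In the side view its lid centre (444,389) matches the prediction (445,391). I'll descend and grip.

move_arm(moves=[0,0,-0.03,0,0,0,-0.06,0,0,0,-0.09,0,0,0,-0.115,0,0,0,-0.131,0,0,0,-0.131,0])

```text
time_s: 3.22
position: [0.4189, 0.3045, 0.0194]
orientation: [-3.14, 0.002, 1.255]
wrist_force: [-0.4, -0.7, 0.5]
gripper_width: 0.0854
```

move_arm(moves=[0,0,0,0,0,0,0,0,0,0,0,0,0,0,0,0,0,0,0,0,0,0,0,0], grip=0)

```text
time_s: 3.98
position: [0.421, 0.3058, 0.0218]
orientation: [3.14, -0.003, 1.255]
wrist_force: [-0.9, 0.1, 5.5]
gripper_width: 0.0494
```

move_arm(moves=[0,0,0.02,0,0,0,0.05,0,0,0,0.08,0,0,0,0.08,0])

```text
time_s: 4.47
position: [0.4212, 0.3061, 0.1023]
orientation: [3.139, -0.004, 1.255]
wrist_force: [0.2, 0.1, -2.3]
gripper_width: 0.0495
```

```bash
python3 - <<'E'
from h import *
s=robot.observe();print(s["time_s"],s["position"],s["wrist_force"],s["gripper_width"])
save(robot.capture("wrist"),"w2");save(robot.capture("side"),"s2")
E
```

```text
4.475 [0.42115786 0.30607062 0.10230505] [ 0.22292236  0.14300348 -2.26074583] 0.04953079448162492
```

View pics/w2.png

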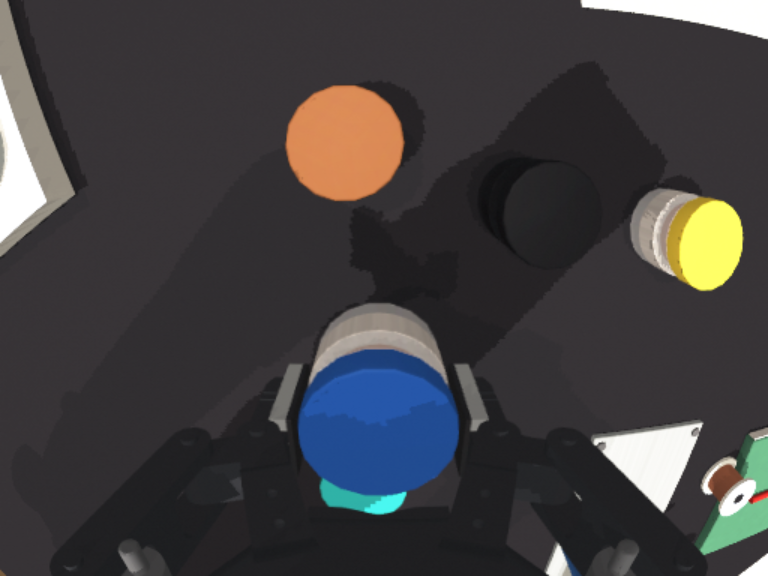

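View pics/s2.png

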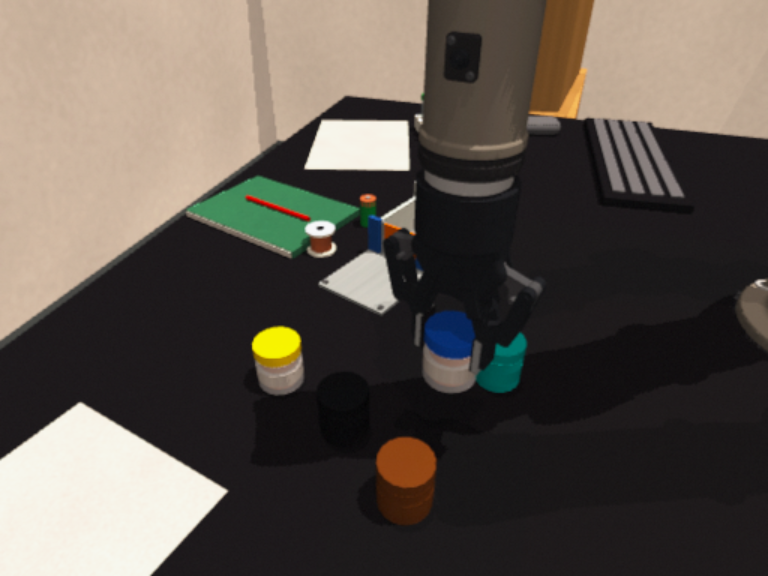

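The jar is held upright and the gripped width is 49.5 mm. I'll carry it over the loading plate.

move_arm(moves=[0.019,-0.028,0,0,0.038,-0.056,0,0,0.056,-0.085,0,0,0.075,-0.113,0,0,0.094,-0.141,0,0,0.113,-0.169,0,0,0.132,-0.197,0,0,0.1506,-0.2256,0,0])

```text
time_s: 5.58
position: [0.5691, 0.0785, 0.0979]
orientation: [-3.138, 0.002, 1.255]
wrist_force: [0.0, 0.1, -1.8]
gripper_width: 0.0493
```

move_arm(moves=[0,0,-0.01,0,0,0,-0.03,0,0,0,-0.05,0,0,0,-0.06,0,0,0,-0.06,0])

```text
time_s: 6.2
position: [0.5686, 0.0798, 0.0386]
orientation: [-3.138, 0.002, 1.256]
wrist_force: [-0.0, -0.3, -1.3]
gripper_width: 0.0494
```

```bash
python3 - <<'E'
from h import *
s=robot.observe();print(s["time_s"],s["position"],s["orientation"],s["wrist_force"],s["gripper_width"])
save(robot.capture("wrist"),"w3");save(robot.capture("side"),"s3")
q=np.load("bay.npy");C,S=np.cos(q[2]),np.sin(q[2]);print(np.array([[C,S],[-S,C]])@(s["position"][:2]-q[:2]))
E
```

```text
6.2 [0.56860994 0.07981935 0.03864809] [-3.13819017e+00  1.55868404e-03  1.25550075e+00] [-0.00218774 -0.28589595 -1.33684242] 0.04941742637091522
[-0.06337482 -0.00178629]
```

View pics/s3.png

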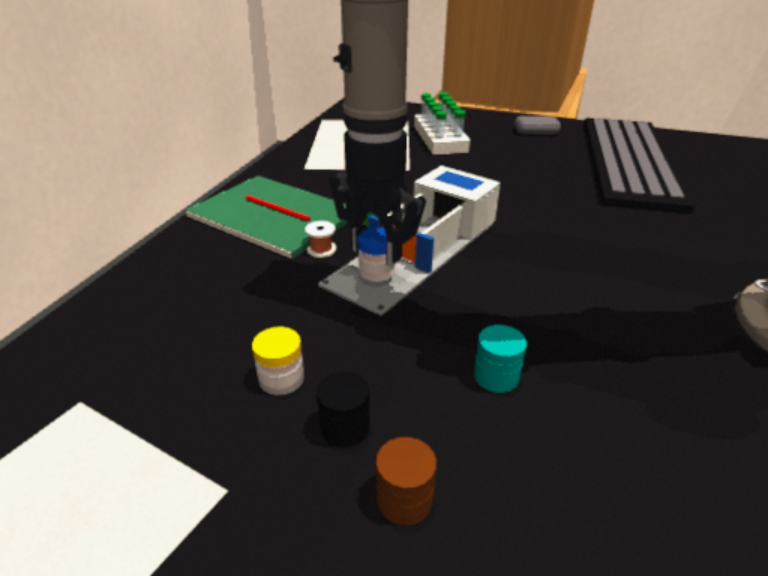

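move_arm(moves=[0.0025,-0.0008,-0.004,0,0.0025,-0.0008,-0.008,0,0.0025,-0.0008,-0.01,0,0.0025,-0.0008,-0.01,0])

```text
time_s: 6.8
position: [0.5725, 0.0786, 0.0301]
orientation: [-3.141, 0.0, 1.255]
wrist_force: [1.1, -0.6, -1.1]
gripper_width: 0.049
```

move_arm(moves=[0,0,-0.001,0,0,0,-0.002,0,0,0,-0.002,0])

```text
time_s: 7.18
position: [0.5727, 0.0786, 0.0282]
orientation: [-3.142, 0.0, 1.255]
wrist_force: [-1.1, -0.2, -1.2]
gripper_width: 0.0495
```

move_arm(moves=[0,0,-0.001,0,0,0,-0.0015,0,0,0,-0.0015,0])

```text
time_s: 7.55
position: [0.5728, 0.0785, 0.0279]
orientation: [3.142, -0.0, 1.255]
wrist_force: [-2.9, -0.8, 5.0]
gripper_width: 0.0494
```

The jar is down on the plate. Now release it and look.

move_arm(moves=[0,0,0.0005,0,0,0,0.0005,0,0,0,0.0005,0,0,0,0.0005,0,0,0,0.0005,0,0,0,0.0005,0], grip=1)

```text
time_s: 8.3
position: [0.5728, 0.0785, 0.0273]
orientation: [3.142, 0.0, 1.255]
wrist_force: [1.0, -1.6, -0.1]
gripper_width: 0.0853
```

```bash
cat >> h.py <<'E'
q=np.load("bay.npy");_C,_S=np.cos(q[2]),np.sin(q[2]);RB=np.array([[_C,_S],[-_S,_C]])
def tobay(p): return RB@(np.array(p)[:2]-q[:2])
def st(): 
    s=robot.observe();print("t",s["time_s"],"bay",np.round(1e3*tobay(s["position"]),1),"z",round(s["position"][2],4),"Fbay",np.round(RB@s["wrist_force"][:2],1),round(s["wrist_force"][2],1),"w",round(s["gripper_width"],4))
E
python3 - <<'E'
from h import *
st();c=robot.capture("wrist");save(c,"w4");c=robot.capture("side");save(c,"s4");print(robot.spot_in(c,"jar")[:3]);
T=(.5718,.0805)
print(proj(c,(*T,.061)),proj(c,(*T,.006)))
print(RB.T@[1,0],RB.T@[0,1])
E
```

```text
t 8.3 bay [-63.4   2.6] z 0.0273 Fbay [1.2 1.5] -0.1 w 0.0853
[{'box': [213.0, 248.7, 245.5, 299.3], 'conf': 0.9}, {'box': [250.8, 292.1, 292.3, 351.9], 'conf': 0.87}, {'box': [313.7, 216.0, 348.9, 265.0], 'conf': 0.82}]
(np.float64(248.67344506036653), np.float64(162.4156449024529)) (np.float64(248.86820598139803), np.float64(184.97221024262166))
[-0.31013347 -0.95069303] [ 0.95069303 -0.31013347]
```

View pics/w4.png

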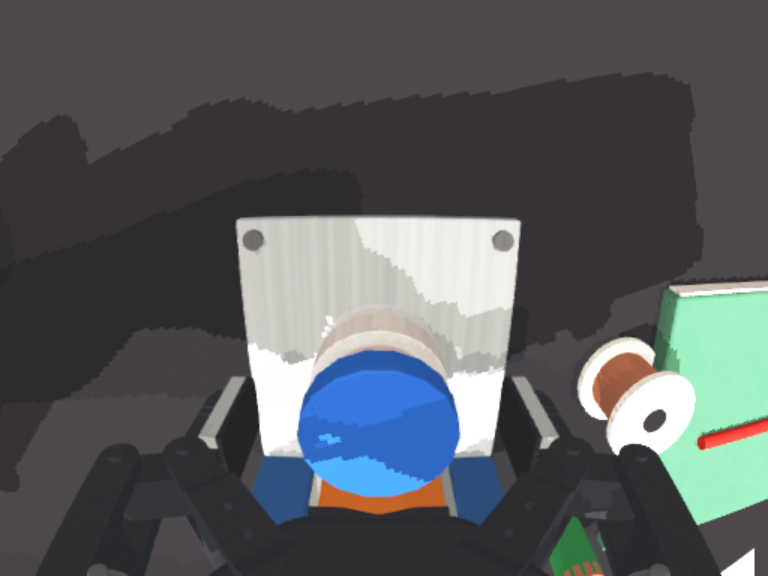

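The wrist view shows the jar upright on the plate, centred in the open jaws, with the flap straight ahead at (380,490). I'll back off, narrow the fingers to about 10 mm and lower them behind it.

move_arm(moves=[0.003,0.009,0,0,0.006,0.018,0,0,0.009,0.027,0,0,0.012,0.036,0,0,0.0146,0.0447,0,0,0.0146,0.0447,0,0])

```text
time_s: 9.2
position: [0.5875, 0.1247, 0.0272]
orientation: [-3.141, -0.001, 1.257]
wrist_force: [-0.4, -0.3, 0.3]
gripper_width: 0.0853
```

move_arm(moves=[0,0,0,0,0,0,0,0,0,0,0,0,0,0,0,0,0,0,0,0,0,0,-0.006,0,0,0,-0.012,0,0,0,-0.012,0], grip=0.12)

```text
time_s: 10.2
position: [0.5865, 0.1232, 0.0143]
orientation: [-3.14, 0.001, 1.255]
wrist_force: [-0.0, 0.0, -0.2]
gripper_width: 0.0104
```

```bash
python3 - <<'E'
from h import *
st();c=robot.capture("wrist");save(c,"w5");c=robot.capture("side")
im=cv2.cvtColor(c["img"],cv2.COLOR_RGB2BGR)[100:230,200:360];cv2.imwrite("pics/s5.png",cv2.resize(im,None,fx=4.5,fy=4.5,interpolation=cv2.INTER_CUBIC))
c=robot.capture("top");save(c,"t5")
E
```

```text
t 10.2 bay [-110.2    1.8] z 0.0143 Fbay [-0. -0.] -0.2 w 0.0104
```

View pics/w5.png

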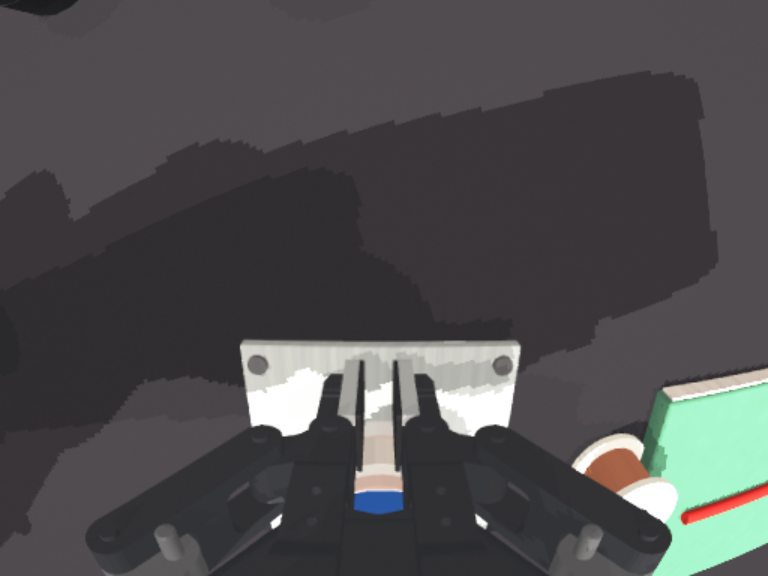

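View pics/s5.png

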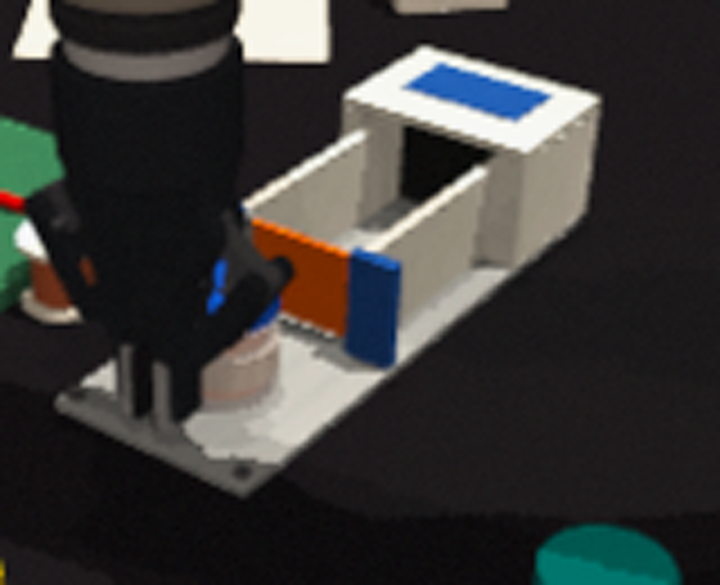

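View pics/t5.png

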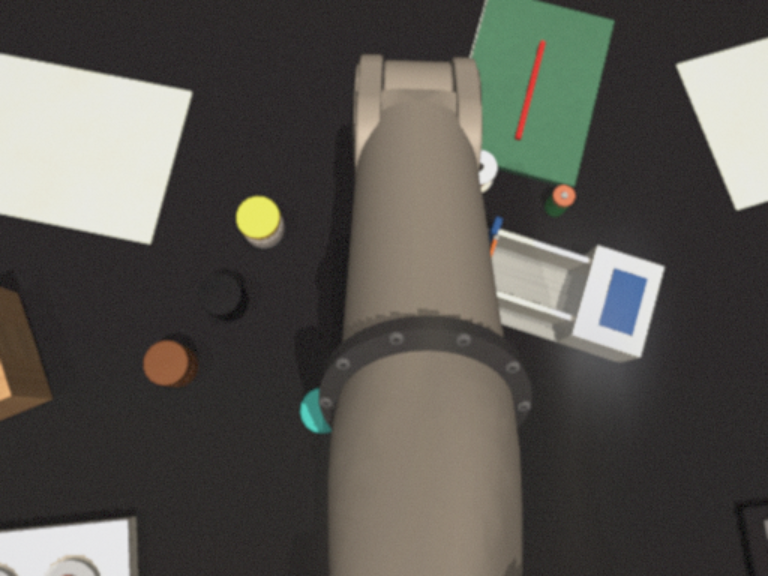

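```bash
python3 - <<'E'
from h import *
import pickle
c=pickle.load(open("side.pkl","rb"))
def cp(b,z):
    p=RB.T@np.array(b)+q[:2]; u,v=proj(c,(*p,z)); return [round((u-200)*4.5),round((v-100)*4.5)]
for z in(.014,.04,.06,.07,.08,.09,.1,.11): print(z,[cp((-.110,.002+y),z) for y in(-.065,-.055,-.045,-.035,.0,.045,.055,.065)])
E
```

```text
0.014 [[275, 466], [256, 458], [237, 449], [219, 441], [156, 413], [81, 378], [64, 371], [48, 364]]
0.04 [[275, 417], [256, 408], [237, 400], [218, 392], [155, 364], [77, 331], [61, 323], [44, 316]]
0.06 [[276, 377], [256, 369], [237, 361], [218, 353], [153, 325], [75, 292], [58, 285], [41, 278]]
0.07 [[276, 357], [257, 348], [237, 340], [218, 332], [153, 306], [73, 273], [56, 266], [40, 259]]
0.08 [[277, 336], [257, 328], [237, 320], [218, 312], [152, 285], [72, 253], [55, 246], [38, 240]]
0.09 [[277, 315], [257, 307], [237, 299], [217, 291], [151, 265], [71, 233], [53, 226], [36, 220]]
0.1 [[277, 293], [257, 285], [237, 278], [217, 270], [150, 244], [69, 213], [52, 206], [35, 199]]
0.11 [[278, 271], [257, 264], [237, 256], [217, 248], [150, 223], [68, 192], [50, 185], [33, 179]]
```

The finger linkage clears the posts only narrowly, so I'll raise the gripper 9 mm and start pushing.

move_arm(moves=[0,0,0.005,0,0,0,0.009,0,-0.0016,-0.0048,0.009,0,-0.0031,-0.0095,0.009,0,-0.0046,-0.0143,0.009,0,-0.0062,-0.019,0.009,0,-0.0078,-0.0238,0.009,0,-0.0093,-0.0285,0.009,0])

```text
time_s: 11.35
position: [0.578, 0.0946, 0.0243]
orientation: [3.142, -0.0, 1.255]
wrist_force: [-0.5, 1.2, 0.2]
gripper_width: 0.0102
```

```bash
python3 - <<'E'
from h import *
st();c=robot.capture("wrist");save(c,"w6");c=robot.capture("side")
im=cv2.cvtColor(c["img"],cv2.COLOR_RGB2BGR)[100:230,200:360];cv2.imwrite("pics/s6.png",cv2.resize(im,None,fx=4.5,fy=4.5,interpolation=cv2.INTER_CUBIC))
E
```

```text
t 11.35 bay [-80.4   2.5] z 0.0243 Fbay [-1.  -0.8] 0.2 w 0.0102
```

View pics/w6.png

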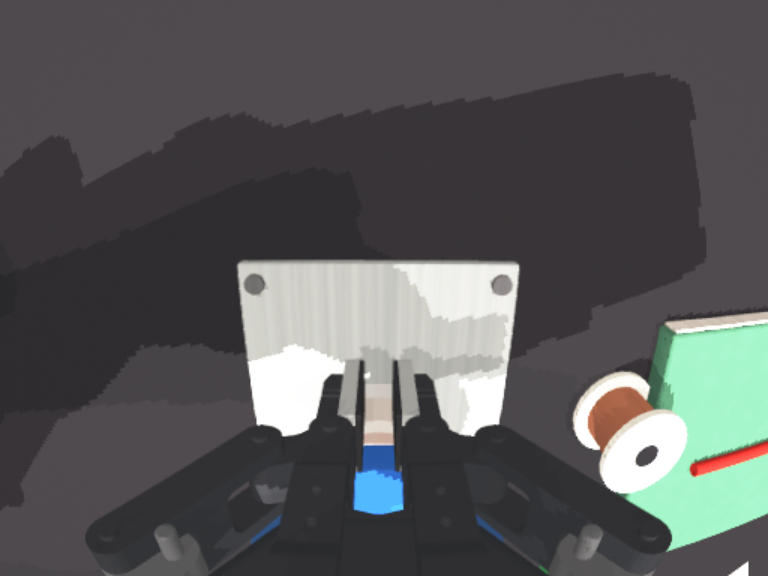

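View pics/s6.png

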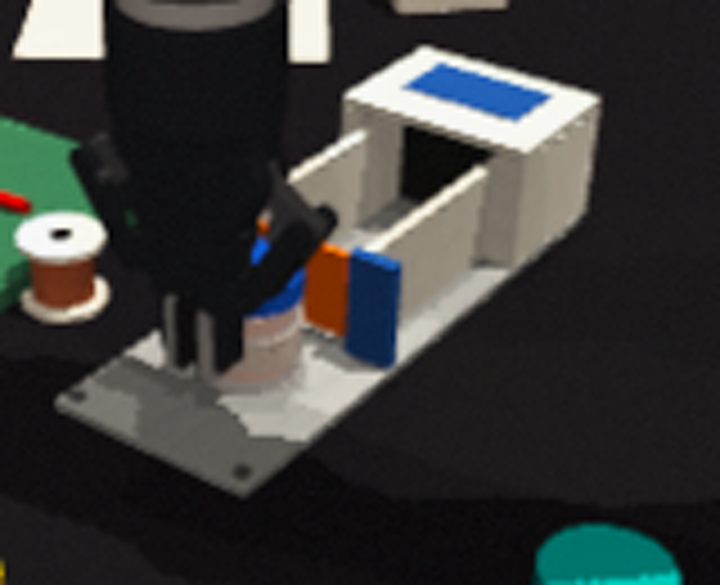

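```bash
python3 - <<'E'
from h import *
s=robot.observe();c=robot.capture("wrist");T=np.array(c["tool_from_camera"]);print(np.round(T,3),c["fx"],c["cx"],c["cy"])
from scipy.spatial.transform import Rotation as Rn
Rt=Rn.from_euler("xyz",s["orientation"]).as_matrix()
def ray(u,v):
    x,y=(u-c["cx"])/c["fx"],(v-c["cy"])/c["fy"];r=np.hypot(x,y);d=np.array([np.sin(r)*x/r,np.sin(r)*y/r,np.cos(r)])
    o=Rt@T[:3,3]+s["position"];d=Rt@T[:3,:3]@d;return o,d
for n,p,z in(("cornR",(238,262),.006),("cornL",(519,262),.006),("screwR",(255,285),.006),("screwL",(502,285),.006)):
    o,d=ray(p[0]/1.5,p[1]/1.5);P=o+d*(z-o[2])/d[2];print(n,np.round(tobay(P)*1e3,1))
for p in((240,262),(380,420)):
  pass
E
```

```text
[[ 0.001 -0.945 -0.327  0.084]
 [ 1.     0.     0.     0.001]
 [-0.    -0.327  0.945 -0.143]
 [ 0.     0.     0.     1.   ]] 297.3186396354542 251.95242148456006 194.4375573055207
cornR [-119.4  -50.1]
cornL [-119.3   58.6]
screwR [-110.  -44.]
screwL [-109.9   52.5]
```

The wrist camera puts the gripper at about y = -1 to 1 mm of the plate, while the top camera says 2.5. Either fits the doorway. I'll push on through the flap.

move_arm(moves=[-0.0016,-0.0048,0,0,-0.0031,-0.0095,0,0,-0.0046,-0.0143,0,0,-0.0062,-0.019,0,0,-0.0078,-0.0238,0,0,-0.0093,-0.0285,0,0,-0.0109,-0.0333,0,0,-0.0124,-0.038,0,0])

```text
time_s: 12.5
position: [0.5652, 0.0592, 0.0243]
orientation: [-3.14, -0.003, 1.257]
wrist_force: [0.4, 6.5, 1.2]
gripper_width: 0.0105
```

```bash
cat > look.py <<'E'
import sys
from h import *
n=sys.argv[1]
st();c=robot.capture("wrist");im=cv2.cvtColor(c["img"],cv2.COLOR_RGB2BGR);a=cv2.resize(im[180:,60:450],None,fx=1.0,fy=1.0)
c=robot.capture("side")
im=cv2.cvtColor(c["img"],cv2.COLOR_RGB2BGR)[90:220,215:345];b=cv2.resize(im,(540,540),interpolation=cv2.INTER_CUBIC)
o=np.zeros((540,800,3),np.uint8);o[:,:540]=b;a=cv2.resize(a,(260,136));o[:136,540:]=a
cv2.imwrite("pics/%s.png"%n,o)
E
python3 look.py l7
```

```text
t 12.5 bay [-42.8   1.4] z 0.0243 Fbay [-6.3 -1.6] 1.2 w 0.0105
```

View pics/l7.png

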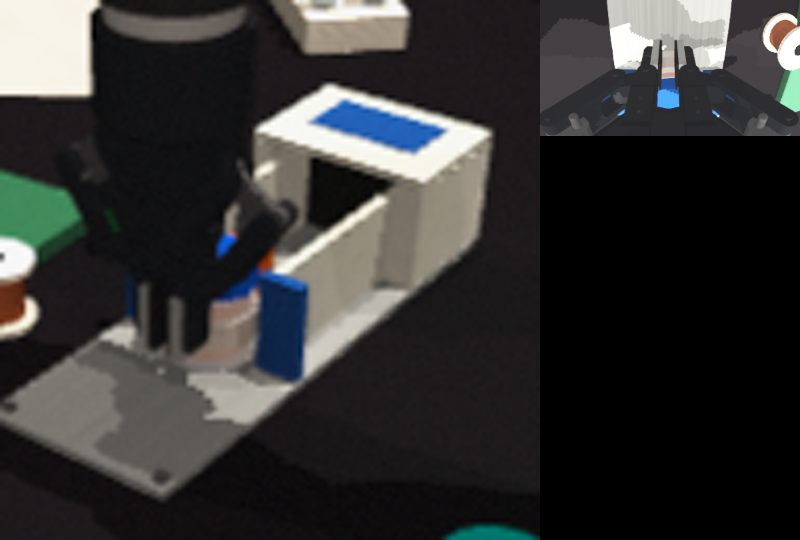

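move_arm(moves=[-0.0009,-0.0029,0,0,-0.0019,-0.0057,0,0,-0.0028,-0.0086,0,0,-0.0037,-0.0114,0,0])

```text
time_s: 13.1
position: [0.561, 0.0476, 0.0241]
orientation: [-3.139, -0.002, 1.256]
wrist_force: [-1.0, 5.9, 1.3]
gripper_width: 0.0106
```

```bash
python3 look.py l8
```

```text
t 13.1 bay [-30.3   1. ] z 0.0241 Fbay [-5.3 -2.8] 1.3 w 0.0106
```

View pics/l8.png

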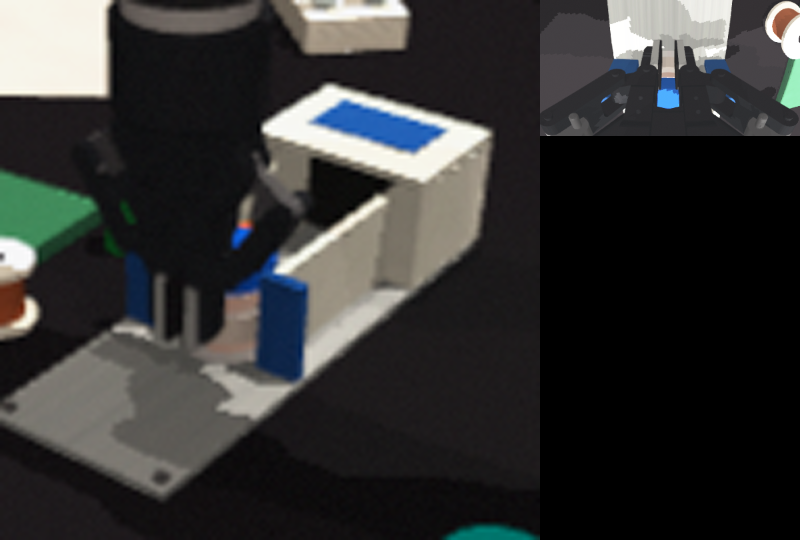

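The jar is halfway through the doorway, upright, and the force is about 5 N. Continuing.

move_arm(moves=[-0.0012,-0.0038,0,0,-0.0025,-0.0076,0,0,-0.0037,-0.0114,0,0,-0.005,-0.0152,0,0,-0.0062,-0.019,0,0,-0.0074,-0.0228,0,0])

```text
time_s: 13.95
position: [0.5538, 0.0228, 0.0241]
orientation: [-3.14, -0.0, 1.255]
wrist_force: [-1.5, 5.3, 1.1]
gripper_width: 0.0106
```

```bash
python3 look.py l9
```

```text
t 13.95 bay [-4.6  1.8] z 0.0241 Fbay [-4.6 -3.1] 1.1 w 0.0106
```

View pics/l9.png

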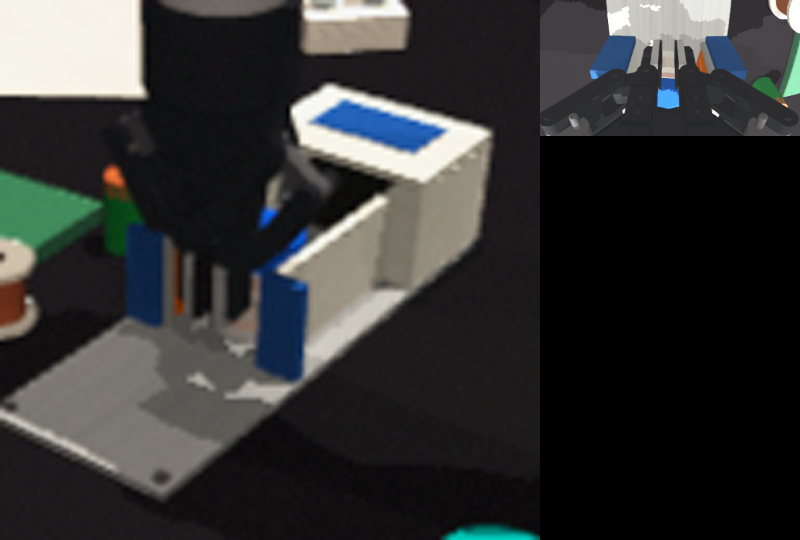

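move_arm(moves=[-0.0014,-0.0043,0,0,-0.0028,-0.0086,0,0,-0.0042,-0.0128,0,0,-0.0056,-0.0171,0,0,-0.007,-0.0214,0,0,-0.0084,-0.0257,0,0,-0.0098,-0.0299,0,0,-0.0112,-0.0342,0,0])

```text
time_s: 15.05
position: [0.5436, -0.0123, 0.0244]
orientation: [3.141, 0.0, 1.255]
wrist_force: [1.8, 0.5, -1.0]
gripper_width: 0.0103
```

```bash
python3 look.py l10
```

```text
t 15.05 bay [32.  3.] z 0.0244 Fbay [-1.   1.5] -1.0 w 0.0103
```

View pics/l10.png

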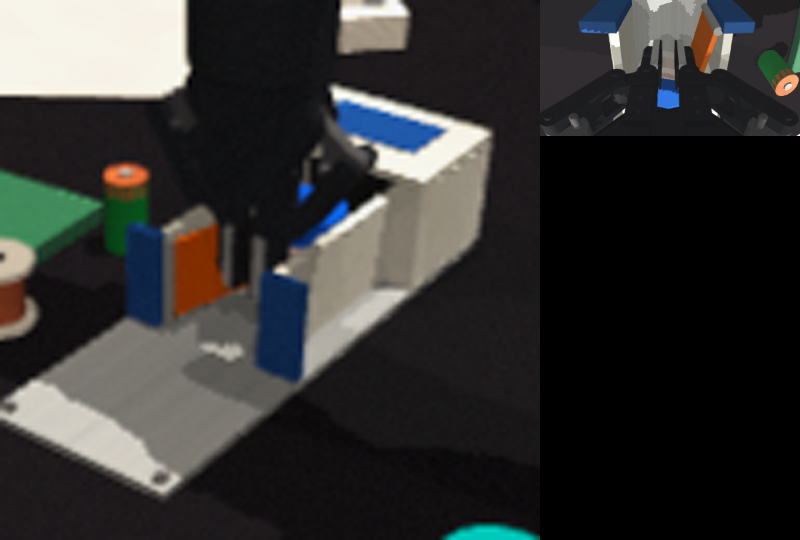

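The flap is swung in and resting on the finger, and the jar is well into the lane. Now I'll go slower.

move_arm(moves=[-0.0006,-0.0019,0,0,-0.0012,-0.0038,0,0,-0.0019,-0.0057,0,0,-0.0025,-0.0076,0,0,-0.0031,-0.0095,0,0,-0.0037,-0.0114,0,0,-0.0043,-0.0133,0,0,-0.005,-0.0152,0,0])

```text
time_s: 16.15
position: [0.5382, -0.0272, 0.0243]
orientation: [-3.142, 0.0, 1.255]
wrist_force: [-1.4, 2.3, 0.1]
gripper_width: 0.0102
```

```bash
python3 -c "
from h import *
st()"
```

```text
t 16.15 bay [47.8  2.5] z 0.0243 Fbay [-1.7 -2. ] 0.1 w 0.0102
```

move_arm(moves=[-0.0004,-0.0012,0,0,-0.0008,-0.0024,0,0,-0.0012,-0.0036,0,0,-0.0016,-0.0048,0,0])

```text
time_s: 16.65
position: [0.5367, -0.0318, 0.0243]
orientation: [-3.142, 0.0, 1.255]
wrist_force: [-0.8, 1.9, -0.9]
gripper_width: 0.0102
```

move_arm(moves=[-0.0003,-0.001,0,0,-0.0006,-0.0019,0,0,-0.0009,-0.0029,0,0,-0.0012,-0.0038,0,0])

```text
time_s: 17.15
position: [0.5355, -0.0355, 0.0243]
orientation: [-3.142, 0.0, 1.255]
wrist_force: [-0.9, 2.4, -0.0]
gripper_width: 0.0102
```

move_arm(moves=[-0.0003,-0.001,0,0,-0.0006,-0.0019,0,0,-0.0009,-0.0029,0,0])

```text
time_s: 17.52
position: [0.5347, -0.0383, 0.0243]
orientation: [3.142, 0.0, 1.255]
wrist_force: [-0.8, 2.2, 0.4]
gripper_width: 0.0101
```

move_arm(moves=[-0.0003,-0.001,0,0,-0.0006,-0.0019,0,0,-0.0009,-0.0029,0,0])

```text
time_s: 17.9
position: [0.5338, -0.0413, 0.0243]
orientation: [3.142, 0.0, 1.255]
wrist_force: [-2.1, 1.5, 0.1]
gripper_width: 0.0099
```

move_arm(moves=[-0.0003,-0.001,0,0,-0.0006,-0.0019,0,0])

```text
time_s: 18.15
position: [0.5332, -0.0432, 0.0243]
orientation: [3.141, 0.0, 1.255]
wrist_force: [-1.1, 2.3, 0.8]
gripper_width: 0.0101
```

move_arm(moves=[-0.0003,-0.001,0,0,-0.0006,-0.0019,0,0,-0.0009,-0.0029,0,0])

```text
time_s: 18.52
position: [0.5327, -0.0467, 0.0245]
orientation: [3.14, 0.0, 1.254]
wrist_force: [0.3, 0.9, -0.1]
gripper_width: 0.0103
```

move_arm(moves=[-0.0003,-0.001,0,0,-0.0006,-0.0019,0,0])

```text
time_s: 18.77
position: [0.5317, -0.0481, 0.0244]
orientation: [3.141, 0.0, 1.255]
wrist_force: [0.0, 0.8, 0.3]
gripper_width: 0.0101
```

```bash
python3 look.py l11
```

```text
t 18.775 bay [69.7  2.8] z 0.0244 Fbay [-0.7 -0.2] 0.3 w 0.0101
```

View pics/l11.png

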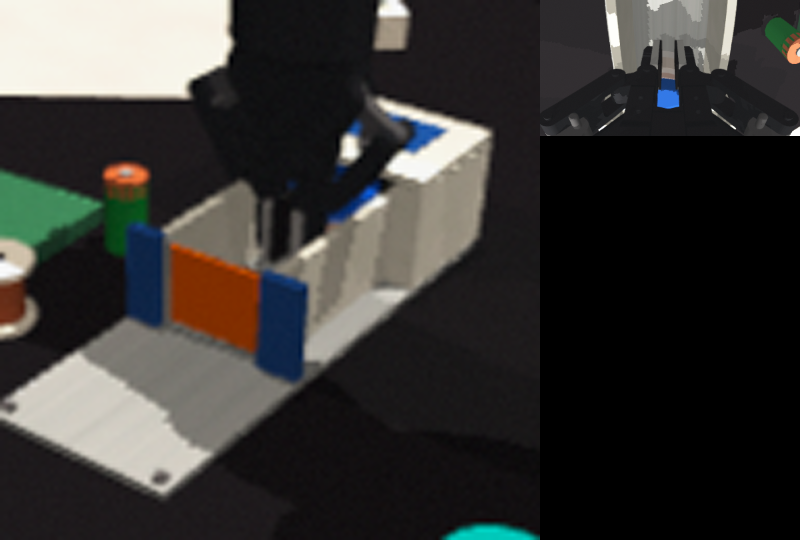

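The flap has already slipped past the fingers and shut behind them, so the force baseline is now about 0. I'll feel on for the buffer.

move_arm(moves=[-0.0003,-0.001,0,0,-0.0006,-0.0019,0,0,-0.0009,-0.0029,0,0])

```text
time_s: 19.25
position: [0.5307, -0.0509, 0.0243]
orientation: [3.142, 0.0, 1.255]
wrist_force: [0.9, 1.6, -0.0]
gripper_width: 0.0102
```

move_arm(moves=[-0.0003,-0.001,0,0,-0.0006,-0.0019,0,0])

```text
time_s: 19.5
position: [0.5303, -0.0524, 0.0243]
orientation: [3.142, -0.001, 1.255]
wrist_force: [1.3, 2.0, 0.8]
gripper_width: 0.0102
```

move_arm(moves=[-0.0003,-0.001,0,0,-0.0006,-0.0019,0,0])

```text
time_s: 19.75
position: [0.53, -0.0534, 0.0244]
orientation: [3.141, -0.002, 1.256]
wrist_force: [1.5, 4.1, 0.4]
gripper_width: 0.0102
```

move_arm(moves=[-0.0003,-0.001,0,0,-0.0003,-0.001,0,0])

```text
time_s: 20.0
position: [0.5298, -0.0539, 0.0244]
orientation: [3.142, -0.002, 1.256]
wrist_force: [0.8, 4.6, -0.8]
gripper_width: 0.0101
```

move_arm(moves=[-0.0004,-0.0012,0,0,-0.0004,-0.0012,0,0])

```text
time_s: 20.25
position: [0.5296, -0.0544, 0.0244]
orientation: [3.141, -0.003, 1.256]
wrist_force: [1.2, 6.0, 0.1]
gripper_width: 0.0102
```

move_arm(moves=[-0.0004,-0.0012,0,0,-0.0008,-0.0024,0,0])

```text
time_s: 20.5
position: [0.5293, -0.0552, 0.0245]
orientation: [3.141, -0.005, 1.257]
wrist_force: [2.4, 8.8, 0.0]
gripper_width: 0.0104
```

move_arm(moves=[0,0,0,0,0,0,0,0,0,0,0,0])

```text
time_s: 20.88
position: [0.5292, -0.0552, 0.0245]
orientation: [3.142, -0.005, 1.258]
wrist_force: [2.3, 9.4, 0.8]
gripper_width: 0.0102
```

move_arm(moves=[0,0,0,0,0,0,0,0,0,0,0,0])

```text
time_s: 21.25
position: [0.5292, -0.0552, 0.0245]
orientation: [3.141, -0.005, 1.258]
wrist_force: [3.0, 8.5, 0.1]
gripper_width: 0.0101
```

It held about 9 N for 0.75 s, and about 2.9 mm of travel for 7 N matches the buffer's stiffness. A quick look before backing off.

```bash
python3 look.py l12; python3 -c "
from h import *
save(robot.capture('wrist'),'w12')"
```

```text
t 21.25 bay [77.2  2.7] z 0.0245 Fbay [-9.   0.2] 0.1 w 0.0101
```

View pics/l12.png

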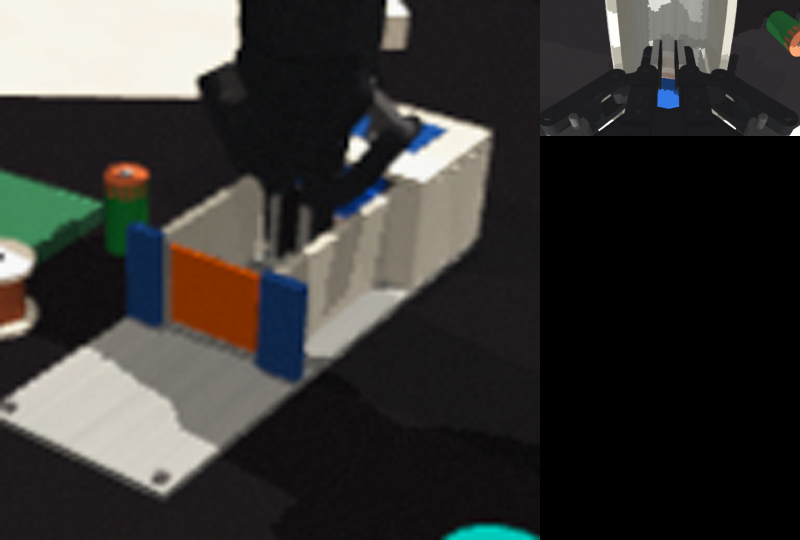

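View pics/w12.png

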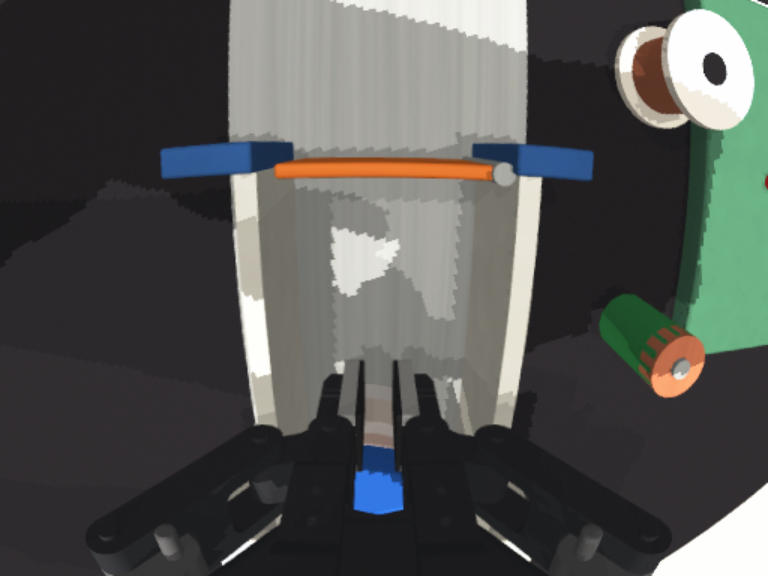

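The fingers are behind the jar, nothing touches the hood, and the flap is shut. I'll ease back 15 mm, then lift straight out.

move_arm(moves=[0.0005,0.0014,0,0,0.0009,0.0029,0,0,0.0014,0.0043,0,0,0.0022,0.0067,0,0,0.0034,0.0105,0,0,0.0047,0.0143,0,0,0.0047,0.0143,0,0])

```text
time_s: 22.28
position: [0.5328, -0.0452, 0.0243]
orientation: [3.141, 0.001, 1.255]
wrist_force: [-0.6, 0.1, -0.0]
gripper_width: 0.0104
```

move_arm(moves=[0,0,0.01,0,0,0,0.03,0,0,0,0.055,0,0,0,0.085,0,0,0,0.115,0,0,0,0.145,0,0,0,0.16,0,0,0,0.16,0])

```text
time_s: 23.28
position: [0.5334, -0.0452, 0.1854]
orientation: [3.139, -0.001, 1.255]
wrist_force: [-0.6, -0.3, -0.4]
gripper_width: 0.0102
```

move_arm(moves=[0.01,0.03,0,0,0.02,0.07,0,0,0.03,0.11,0,0,0.02,0.15,0,0,0,0.19,0,0,-0.02,0.23,0,0,-0.04,0.27,0,0,-0.06,0.31,0,0])

```text
time_s: 24.28
position: [0.471, 0.2658, 0.1826]
orientation: [-3.14, 0.003, 1.255]
wrist_force: [1.3, -0.4, -1.0]
gripper_width: 0.01
```

```bash
python3 look.py l13; python3 -c "
from h import *
c=robot.capture('top');save(c,'t13')
im=cv2.cvtColor(c['img'],cv2.COLOR_RGB2BGR)
cv2.imwrite('pics/bay13.png',cv2.resize(im[125:250,245:450],None,fx=3.9,fy=3.9,interpolation=cv2.INTER_CUBIC))"
```

```text
t 24.275 bay [-209.9 -152.2] z 0.1826 Fbay [-0.1  1.4] -1.0 w 0.01
```

View pics/l13.png

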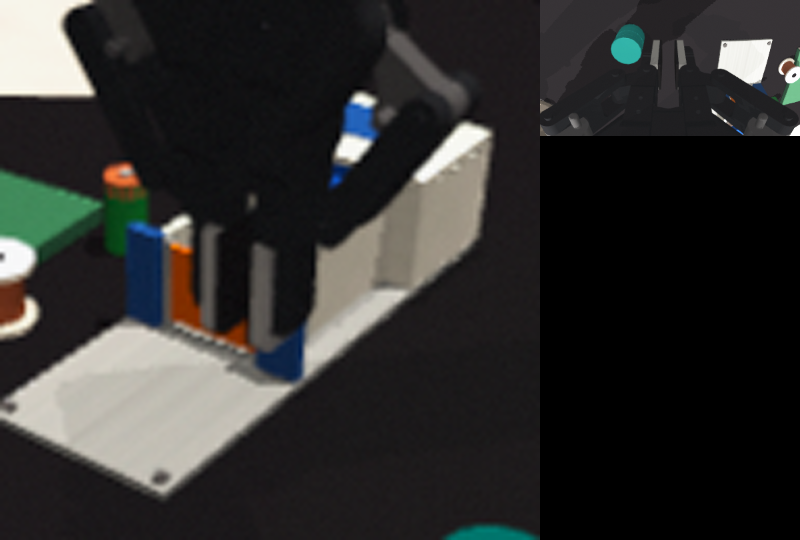

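View pics/bay13.png

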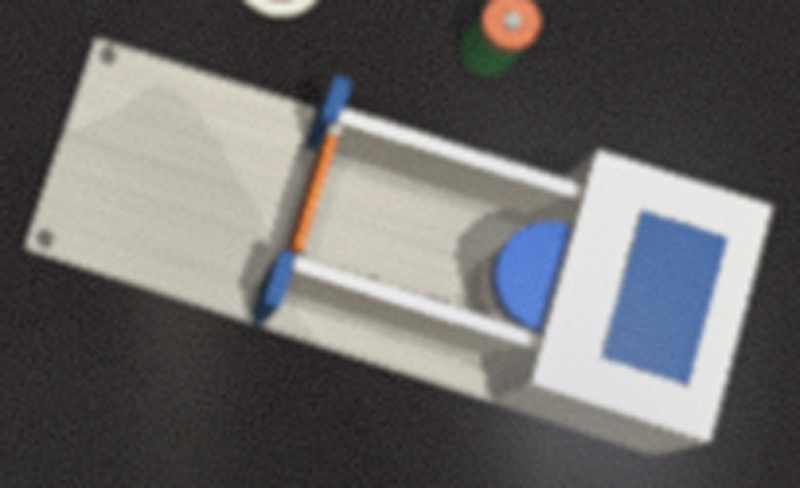

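View pics/t13.png

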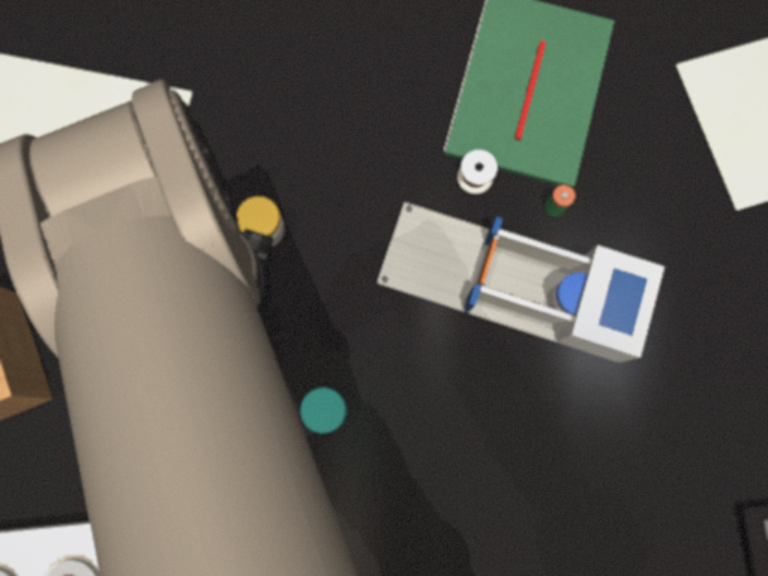

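The jar stands upright under the hood's front edge, the flap is shut, the spool, cell and yellow jar are where they were, and the gripper is clear. I'll hand it in.

```bash
python3 -c "
from h import *
st();print(robot.sign_off())"
```

```text
t 24.425 bay [-211.8 -154.2] z 0.1823 Fbay [0.7 0.5] -0.7 w 0.0101
the job is handed in; nothing more can be done
None
```

The blue-lidded jar is in the bay against the spring buffer with the flap shut behind it, and I handed the job in at 24.4 s.

- **Loading:** I stood the jar on the loading plate, released it, and pushed it from behind with the nearly closed fingers. It stayed upright and on the floor through the flap and down the lane.
- **Pressing:** The buffer came by feel with the tool at about bay x = 74 mm. I read about 9 N there for 0.75 s, a little over the 8 N asked. The highest reading was about 9.7 N, though I only get a force reading at the end of each move. Travel against force matched the buffer's 2.5 N per mm.
- **Withdrawal:** I eased the gripper back 15 mm and lifted it straight out.

**Last checks:** The final top view shows the jar upright under the hood's front edge and the flap shut. The yellow jar, spool and battery are where they were at the start. The gripper is clear of everything at 0.18 m height.

**What disagreed or differed:**
- **Lateral position:** The top and wrist cameras differed by about 4 mm on the gripper's sideways position in the bay. Either value fitted the doorway.
- **Flap timing:** The flap shut behind the fingers before the press, not when the gripper came out. It was still shut after I lifted the gripper.

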